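Empty the tipping sample tub into the wash tray

ROBOT

A 6-joint arm with a two-finger parallel gripper is mounted at the origin on the work surface. World frame = base frame: x ahead of the robot, y to its left, z up, the work surface at z = 0. Lengths are in m, angles in rad, forces in N, time in s.
With the tool pointing down it reaches from about 0.35 to 0.975 m from the base axis. Payload 4.9 kg.
Tool frame: the origin (TCP) lies on the front face of the gripper's body, between the roots of the fingers; the fingertips stand ctrl.tip_extent ahead of it and the grasp point (between the pads) lies 54 mm ahead of it (ctrl.tip_extent is the distance from the TCP to the fingertips, in m); z points along the fingers, y is the line along which they close (so a half turn about z gives the same grasp; the last joint's range is limited). The gripper opens to 85 mm and grips with 20 to 120 N. Pads are 22 mm wide; open, the fingers measure 114 mm over their backs; the gripper's body (76 mm by 85 mm) begins 54 mm behind the grasp point. The pads swing forward as they close: fully open they stand 13 mm farther back than shut.
Start: joints at [-1.292, 0.053, 1.613, -0, 1.476, -0.119], TCP at [0.242, -0.576, 0.304] pointing down, gripper open.
Joint ranges: [-3.01, 3.01], [-1.01, 2.22], [0.06, 2.58], [-1.02, 4.17], [0.09, 2.62], [-3.14, 3.14]. Speed limits (rad/s): [2.57, 2.57, 3.14, 3.14, 3.14, 3.14].

INTERFACE

Orientations are given as a rotation vector (axis times angle).
In Python, from station import ctrl gives the robot as it stands.
- The arm moves only by the tool apply_moves, never from a script. Its argument "rows" is one flat list of numbers, 6 for each row, row after row: the shift along the tool's x, y, z normalised to -1 to 1, where 1 is 0.6 m, then the turn, a rotation vector about the tool's x, y, z normalised to -1 to 1, where 1 is 90 degrees. A call has 1 to 20 rows; each row is the pose to reach, as a shift and turn from the pose commanded when the call began, along the tool's axes at that moment; what a row does not reach only later rows make up. A row lasts 1/10 s, in which the tool goes at most 50 mm and 8.59 degrees, less where a joint would pass 70% of its speed; a pose out of reach is approached as far as the arm can. A call with a number of a shift or a turn outside -1 to 1 is refused whole. A call with a gripper value outside its range is refused whole. "grip" is the opening, from 0 (shut) to 1 (fully open), set as the call begins (left out, the last holds). The fingers move at their own pace and stop on an object; "grip_force" is the grip in N (left out, the last holds). Time passes only in rows, so rows that repeat a pose let the fingers close. It gives the time, the measured TCP pose, the force, the opening and the grip force at its end, in the units of the state.
- ctrl.get_obs(): the state, without advancing time (a new reading comes with each control period).
- ctrl.get_image(name): name is "scene" or "top" or "wrist"; returns (picture, depth): 384x512x3 uint8, blue, green, red; 384x512 float32, m along the optical axis (not along the pixel's ray), 0 where there is no reading.
- ctrl.camera_model(name): a dict with "mtx" (3x3 intrinsics, pixels), "R" (3x3) and "t" (3): a world point X has camera coordinates R X + t; the wrist camera has in their place "tool_from_camera" (4x4, takes a point from camera to tool coordinates, whose origin is the TCP and whose axes are the flange's). Camera axes: x right, y down, z forward; pixel columns grow to the right and rows downward; lengths in m; the calibration is good to about 2 mm. A picture is of the moment at which its call begins: read the wrist's pose just before it. camera_model takes no time and is no camera call.
- ctrl.finish_job(): hands the job in; it is judged then, once.
The state is a dict: "t": time; "q": joint angles; "dq": joint speeds; "effort": joint torques, N m; "tool_pos": TCP position; "tool_rot": TCP orientation; "contact_force": force on the tool from outside, world axes, zero at the start; "wrist_torque": the same for the moment, N m; "opening": finger opening in m; "grip_force": force on a finger pad.
Only numpy, scipy, OpenCV 4.12 (cv2) and the standard library are available. Lean on these libraries where they do the work, as an engineer would, in place of code of your own. Each camera call takes 0.05 s, during which the arm holds its last target. There are 200 camera calls.

TASK

Swing the clear lid of the blue sample tub fully back until it snaps past its dead centre and stays, then tip the tub (it has a yellow peg for that) so that the three red jars in it all slide out into the white tray. Let the tub come back level, with the lid still fully back, and leave the bottle, the beaker and the scale alone.

Things in the scene. Friction and masses are not known exactly. Their poses are not given: they have to be found in the camera images.
- stand: Fixed stand carrying the blue tub, with the white tray joined to it. Origin on the bench directly below the middle of the tub's pivot line; x along the pivot line, y the pouring direction (towards the tray), z up; yaw within 15 degrees of the world axes. Base plate x -85 to 85, y -130 to 20 mm; two cheeks 8 mm thick at x = -74 and 74 mm, 117 mm high.
- pivot (a point): Middle of the tub's pivot line, 105 mm above the bench, at the foot of its pouring wall; axis along stand x. Level, the tub spans stand x -65 to 65 mm, y -85 to 0 (floor), is 55 mm deep with 4 mm walls; its pouring wall flares out 32 mm at the rim. About 0.4 kg.
- tub (a joint): Tilt of the blue tub about the pivot, rad: 0 = level on its rest, grows as its top turns towards stand +y (pouring), stop at 1.85. A damped return spring always brings it back level within about 4 s when let go. Held at 1.7 or more for a second, the jars slide out.
- tip_pin (a point): On the axis of the yellow tipping peg, 50 mm out from the tub's end. Round peg, 12 mm thick, parallel to the pivot, at stand x 67 to 137 mm. Point at stand (115, -78, 165) mm when level; it circles the pivot at 98 mm radius, over the top towards +y as the tub tips. Pushing it to +y takes 3 to 7 N. The lid, fully back, stands up to 95 mm above the tub's rim, at stand x -65 to 65 only.
- lid (a joint): Angle of the clear lid relative to the tub, rad: 0 = shut, 2.3 = fully back on its stop. Over-centre spring with dead centre near 1.75: let go below that, the lid snaps shut; above it, it snaps back to the stop and stays there even when the tub is tipped.
- lid_hinge (a point): Middle of the lid's hinge line on the tub's rear rim, at stand (0, -85, 161) mm when level, parallel to the pivot. The lid's front edge rises and swings towards stand -y as it opens. Lid 130 x 123 x 5 mm, transparent with an orange rim, 80 g.
- lid_grip (a point): On the axis of the orange lid bar, 40 mm out from the lid's end. Round bar, 12 mm thick, parallel to the hinge, at the lid's front edge, sticking out beyond the tub to stand x -127 mm, with free air all round. Point at stand (-105, 32, 167) mm when shut, 117 mm from the hinge line. Lifting takes about 5 N; the bar can turn between fingers that pinch it from above.
- tray_floor (a point): Centre of the white tray's inner floor, 5 mm above the bench; axes as the stand's. Inside 192 x 192 mm; outside stand x -100 to 100, y 30 to 230 mm; walls 4 mm thick, 50 mm high (25 mm beside the tub).
- jar0: Empty red plastic sample jar with a grey cap, 34 mm diameter, 46 mm high, 20 g; origin at the centre of its underside. Starts upright on the tub's floor under the lid.
- jar1: Empty red plastic sample jar with a grey cap, 34 mm diameter, 46 mm high, 20 g; origin at the centre of its underside. Starts upright on the tub's floor under the lid.
- jar2: Empty red plastic sample jar with a grey cap, 34 mm diameter, 46 mm high, 20 g; origin at the centre of its underside. Starts upright on the tub's floor under the lid.
- bottle: Bystander: white bottle with blue cap, 54 mm diameter, 150 mm high, origin at the centre of its underside.
- beaker: Bystander: glass beaker, 72 mm diameter, 85 mm high, origin at the centre of its underside.
- scale: Bystander: flat pocket scale 130 x 90 x 22 mm with a steel pan, origin at the centre of its underside.

How it is judged:
On the way, in this order (a step that is already met when the one before it is completed fails the run):
1. the lid is fully back (over 2.1 rad) while the tub is still level (under 0.15 rad) (value of joint lid above 2.1 rad and value of joint tub below 0.15 rad), for 0.2 s.
2. the tub is tipped (over 1.1 rad) with the lid still fully back (value of joint lid above 2.1 rad and value of joint tub above 1.1 rad), for 0.2 s.
At the end, for the whole second after the job is handed in: All three jars lie at rest inside the white tray (origin within 100 mm of its centre along both its axes and less than 70 mm above its floor), the tub is level again (under 0.08 rad) and the lid is still fully back (over 2.1 rad) (value of joint lid above 2.1 rad and value of joint tub below 0.08 rad and x of jar0 in the frame of tray_floor between -0.1 and 0.1 m and y of jar0 in the frame of tray_floor between -0.1 and 0.1 m and z of each of jar0, jar1, jar2 in the frame of tray_floor below 0.07 m and linear speed of each of jar0, jar1, jar2 below 0.03 m/s and x of jar1 in the frame of tray_floor between -0.1 and 0.1 m and y of jar1 in the frame of tray_floor between -0.1 and 0.1 m and x of jar2 in the frame of tray_floor between -0.1 and 0.1 m and y of jar2 in the frame of tray_floor between -0.1 and 0.1 m); the robot touches nothing.
It fails at once if the bottle is shifted more than 30 mm or tipped over (distance of bottle from where it was at the start of the episode above 0.03 m or angle between bottle's own z axis and vertical above 0.5 rad).
It fails at once if the beaker is shifted more than 30 mm or tipped over (distance of beaker from where it was at the start of the episode above 0.03 m or angle between beaker's own z axis and vertical above 0.5 rad).
It fails at once if the scale is shifted more than 30 mm or tipped over (distance of scale from where it was at the start of the episode above 0.03 m or angle between scale's own z axis and vertical above 0.5 rad).
It also fails if it takes over 70 s, if anything falls off the work surface, if the arm or the gripper's body presses on something with over 40 N, if the wrist force passes 120 N, or if a joint passes its speed limit or range.

## Working session

There is one attempt and no reset: what is moved stays moved. The work goes in short steps, Python scripts to look and compute and a tool call to move; the robot and the scene stay as the last step left them, time stands still between calls to the robot, and variables do not carry over. Pictures are saved under pics/ and viewed, at most 10 in all, crops included, and the job is handed in when it is done.

Besides the shell and the picture viewer there is one more tool, called after "Call:" in YAML: its name, and indented under it one key for each argument. apply_moves: Moves the arm, as the interface text tells. Its arguments: {"type":"object","properties":{"rows":{"type":"array","items":{"type":"number"}},"grip":{"type":"number"},"grip_force":{"type":"number"}},"required":["rows"]}

```bash
mkdir -p pics; ls
python3 - <<'E'
from station import ctrl
import cv2,numpy as np
o=ctrl.get_obs();print({k:np.round(v,3) for k,v in o.items()},ctrl.tip_extent)
ims=[]
for n in("scene","top"):
    p,d=ctrl.get_image(n);np.savez(f"{n}0.npz",p=p,d=d);cv2.imwrite(f"pics/{n}0.png",p)
    m=ctrl.camera_model(n);print(n,m["mtx"].round(1).tolist(),(-m["R"].T@m["t"]).round(3),m["R"].round(2).tolist())
E
```

```text
pics
{'t': np.float64(0.0), 'q': array([-1.292,  0.053,  1.614,  0.   ,  1.476, -0.119]), 'dq': array([ 0.001,  0.001,  0.002,  0.   , -0.   ,  0.001]), 'effort': array([ 3.0000e-03, -3.9368e+01, -3.7017e+01, -0.0000e+00,  7.0000e-03,
       -0.0000e+00]), 'tool_pos': array([ 0.242, -0.576,  0.303]), 'tool_rot': array([-3.078, -0.62 ,  0.   ]), 'contact_force': array([-0.007,  0.036,  0.122]), 'wrist_torque': array([-0.026,  0.002, -0.022]), 'grip_force': np.float64(0.0), 'opening': np.float64(0.086)} 0.0726
scene [[466.5, 0.0, 254.4], [0.0, 466.5, 196.7], [0.0, 0.0, 1.0]] [1.429 0.665 1.127] [[-0.59, 0.8, -0.02], [0.55, 0.39, -0.74], [-0.58, -0.45, -0.68]]
top [[483.0, 0.0, 249.6], [0.0, 483.0, 187.8], [0.0, 0.0, 1.0]] [ 0.422 -0.015  1.411] [[0.01, -1.0, -0.0], [-1.0, -0.01, -0.1], [0.1, 0.0, -1.0]]
```

View pics/top0.png

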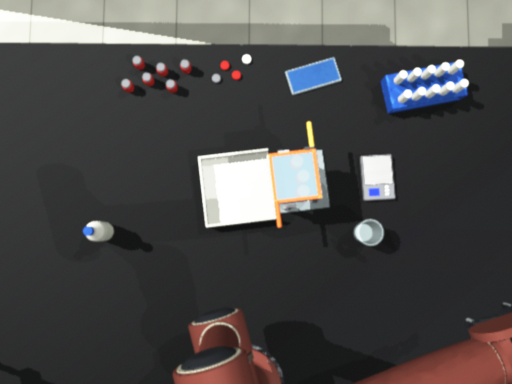

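View pics/scene0.png

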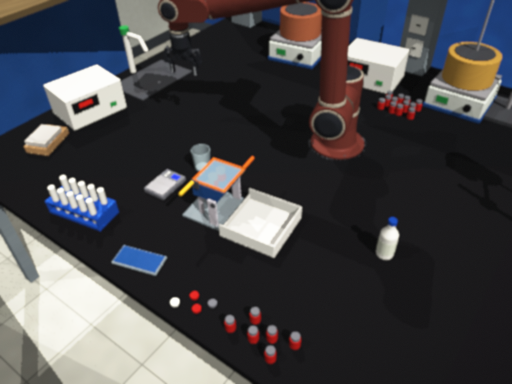

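The top view shows the tub at about (295,178), the orange bar end at (279,227), the yellow peg end at (309,122), and the tray to the left. Stand axes are close to the world axes.

```bash
cat > h.py <<'E'
import numpy as np,cv2
from station import ctrl
def ray(n,uv,z):
    m=ctrl.camera_model(n);c=-m["R"].T@m["t"]
    d=m["R"].T@np.linalg.solve(m["mtx"],[uv[0],uv[1],1]);return c+d*(z-c[2])/d[2]
def proj(n,X):
    m=ctrl.camera_model(n);p=m["mtx"]@(m["R"]@X+m["t"]);return p[:2]/p[2]
E
python3 - <<'E'
from h import *
f=np.load("top0.npz");p,d=f["p"],f["d"];h=cv2.cvtColor(p,cv2.COLOR_BGR2HSV)
H,S,V=[h[...,i] for i in range(3)]
yy,xx=np.mgrid[:384,:512];roi=(xx>190)&(xx<345)&(yy>110)&(yy<235)
pk=roi&(H>=20)&(H<=32)&(S>150)&(V>100)
og=roi&(H>=5)&(H<=18)&(S>140)&(V>100)
for n,m,z in(("peg",pk,.165),("orange",og,.167),("bar",og&(yy>=207),.167)):
    v,u=np.nonzero(m);print(n,len(u),u.min(),u.max(),v.min(),v.max(),np.median(d[m]))
    P=np.array([ray("top",q,z)[:2] for q in zip(u,v)])
    c=P.mean(0);w,e=np.linalg.eigh(np.cov(P.T));a=e[:,1]*np.sign(e[0,1]);t=(P-c)@a
    print(" mean",c.round(4),"yaw deg",np.degrees(np.arctan2(a[1],a[0])).round(2),"ends",(c+a*t.min()).round(4),(c+a*t.max()).round(4))
    if n=="orange":
        r=cv2.minAreaRect((P[P[:,0]>ray("top",(278,205),z)[0]]*1000).astype(np.float32));print(r)
for n,uv,z in(("traycorner",(198,156),.055),("traycorner",(206,227),.055),("beaker",(369,232),.085),("scale",(378,178),.022),("bottle",(89,231),.15)):
    print(n,ray("top",uv,z).round(3))
E
```

```text
peg 38 270 313 121 201 1.428403
 mean [ 0.6875 -0.165 ] yaw deg -26.92 ends [ 0.5141 -0.0769] [ 0.7169 -0.1799]
orange 352 269 320 149 227 1.2502942
 mean [ 0.5477 -0.1238] yaw deg -17.59 ends [ 0.4427 -0.0905] [ 0.6554 -0.1579]
((578.05712890625, -129.63563537597656), (136.5645751953125, 118.45931243896484), 7.222120761871338)
bar 95 276 281 207 227 1.237182
 mean [ 0.4667 -0.0877] yaw deg 5.34 ends [ 0.4443 -0.0898] [ 0.4963 -0.085 ]
traycorner [0.646 0.134 0.055]
traycorner [0.445 0.108 0.055]
beaker [ 0.435 -0.34   0.085]
scale [ 0.591 -0.384  0.022]
bottle [0.43  0.403 0.15 ]
```

```bash
cat >> h.py <<'E'
from scipy.spatial.transform import Rotation as R
O=np.array([0.575,-0.106,0]);YAW=np.radians(7.2);RS=R.from_euler('z',YAW)
def W(p):return O+RS.apply(np.array(p)/1000)
def S():
    o=ctrl.get_obs();Rt=R.from_rotvec(o["tool_rot"]);g=o["tool_pos"]+Rt.apply([0,0,.054])
    return RS.inv().apply(g-O)*1000
DOWN=RS*R.from_euler('x',np.pi)
def row(p,Rd=DOWN):
    "row taking the grasp point to stand p (mm)"
    o=ctrl.get_obs();Rt=R.from_rotvec(o["tool_rot"]);t=W(p)-Rd.apply([0,0,.054])
    return np.r_[Rt.inv().apply(t-o["tool_pos"])/.6,(Rt.inv()*Rd).as_rotvec()/(np.pi/2)].round(4)
E
python3 - <<'E'
from h import *
print(row([-106,32,245]),S())
print(W([-106,32,167]),proj("top",W([137,-78,165])),proj("scene",W([137,-78,165])),proj("scene",W([-127,32,167])))
E
```

```text
[ 0.6592 -0.6057  0.0076 -0.0012  0.      0.1732] [-389.27821443 -424.25542607  248.79824023]
[ 0.46582518 -0.08753765  0.167     ] [308.50632403 121.90541021] [180.12161687 193.87290219] [253.17827803 156.95711504]
```

Call:
apply_moves:
  rows: [0.659, -0.606, 0.008, -0.001, 0, 0.173, 0.659, -0.606, 0.008, -0.001, 0, 0.173, 0.659, -0.606, 0.008, -0.001, 0, 0.173, 0.659, -0.606, 0.008, -0.001, 0, 0.173, 0.659, -0.606, 0.008, -0.001, 0, 0.173, 0.659, -0.606, 0.008, -0.001, 0, 0.173, 0.659, -0.606, 0.008, -0.001, 0, 0.173, 0.659, -0.606, 0.008, -0.001, 0, 0.173, 0.659, -0.606, 0.008, -0.001, 0, 0.173, 0.659, -0.606, 0.008, -0.001, 0, 0.173, 0.659, -0.606, 0.008, -0.001, 0, 0.173, 0.659, -0.606, 0.008, -0.001, 0, 0.173, 0.659, -0.606, 0.008, -0.001, 0, 0.173, 0.659, -0.606, 0.008, -0.001, 0, 0.173]
  grip: 0.6

```text
t: 1.5
tool_pos: [0.4655, -0.0884, 0.2988]
tool_rot: [3.134, 0.196, -0.001]
contact_force: [0.3, -0.3, 0.1]
opening: 0.0511
grip_force: 0.0
```

Run:
```python
from h import *
print(S())
o=ctrl.get_obs();p,d=ctrl.get_image("wrist");cv2.imwrite("pics/w1.png",p)
m=ctrl.camera_model("wrist");T=m["tool_from_camera"]
# predicted pixel of bar ends
Rt=R.from_rotvec(o["tool_rot"])
for q in([-127,32,167],[-105,32,167],[-70,32,167]):
    x=np.linalg.inv(T)@np.r_[Rt.inv().apply(W(q)-o["tool_pos"]),1];x=m["mtx"]@x[:3];print((x[:2]/x[2]).round(1))
print(row([-106,32,167]))
```

```text
[-106.49419279   31.1223388   244.77200773]
[257.3 243.1]
[257.3 209.9]
[257.2 153.2]
[ 0.001  -0.002   0.1298  0.001   0.0002 -0.0008]
```

View pics/w1.png

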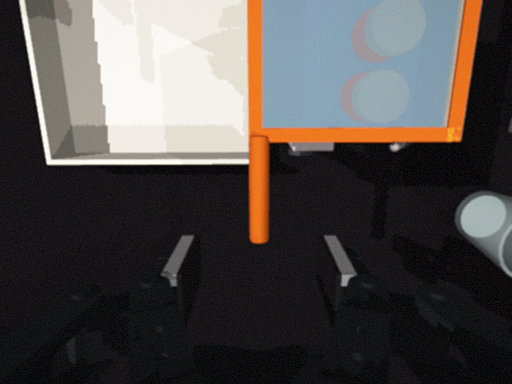

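The bar end is seen at (259,243), against a predicted (257,243). The estimate is good, so I'll descend and pinch.

Call:
apply_moves:
  rows: [0, 0, 0.05, 0, 0, 0, 0, 0, 0.1, 0, 0, 0, 0, 0, 0.13, 0, 0, 0, 0, 0, 0.13, 0, 0, 0, 0, 0, 0.13, 0, 0, 0]

```text
t: 2.05
tool_pos: [0.4657, -0.0888, 0.2214]
tool_rot: [3.134, 0.195, 0.0]
contact_force: [0.7, 1.0, -0.3]
opening: 0.0513
grip_force: 0.0
```

Call:
apply_moves:
  rows: [0, 0, 0, 0, 0, 0, 0, 0, 0, 0, 0, 0, 0, 0, 0, 0, 0, 0, 0, 0, 0, 0, 0, 0, 0, 0, 0, 0, 0, 0, 0, 0, 0, 0, 0, 0, 0, 0, 0, 0, 0, 0, 0, 0, 0, 0, 0, 0]
  grip: 0
  grip_force: 30

```text
t: 2.85
tool_pos: [0.4664, -0.0882, 0.2223]
tool_rot: [3.133, 0.198, 0.003]
contact_force: [-0.2, -1.0, 5.5]
opening: 0.011
grip_force: 29.5
```

Run:
```python
from h import *
s=S();print(s)
b=np.arctan2(s[2]-161,s[1]+85);r=np.hypot(s[2]-161,s[1]+85);print(r,b)
for a in np.linspace(0,2.27,21)[1:]:
    q=117*np.array([np.cos(a+.05),np.sin(a+.05)])-117*np.array([np.cos(.05),np.sin(.05)])
    print(np.round([-q[0]/600,-q[1]/600],3))
```

```text
[-105.39578124   31.1146918   168.29754315]
116.34378276284278 0.06276516528402351
[ 0.002 -0.022]
[ 0.007 -0.044]
[ 0.014 -0.064]
[ 0.024 -0.084]
[ 0.036 -0.103]
[ 0.05 -0.12]
[ 0.065 -0.136]
[ 0.083 -0.15 ]
[ 0.101 -0.161]
[ 0.121 -0.171]
[ 0.142 -0.178]
[ 0.164 -0.183]
[ 0.186 -0.185]
[ 0.208 -0.185]
[ 0.23  -0.182]
[ 0.251 -0.177]
[ 0.272 -0.169]
[ 0.292 -0.159]
[ 0.311 -0.147]
[ 0.328 -0.133]
```

Call:
apply_moves:
  rows: [0.002, -0.022, 0, 0, 0, 0, 0.002, 0, -0.022, 0, 0, 0, 0.007, 0.007, -0.044, 0, 0, 0]

```text
t: 3.15
tool_pos: [0.468, -0.0916, 0.246]
tool_rot: [-3.133, -0.198, 0.016]
contact_force: [-13.1, 1.3, -3.1]
opening: 0.0108
grip_force: 29.1
```

I put two numbers in the wrong columns, which left a 4 mm x offset. I'll correct that in the next rows.

Call:
apply_moves:
  rows: [-0.007, 0, 0, 0, 0, 0, -0.007, 0.007, -0.02, 0, 0, 0, -0.007, 0.017, -0.04, 0, 0, 0, -0.007, 0.029, -0.059, 0, 0, 0, -0.007, 0.043, -0.076, 0, 0, 0, -0.007, 0.058, -0.092, 0, 0, 0, -0.007, 0.076, -0.106, 0, 0, 0, -0.007, 0.094, -0.117, 0, 0, 0, -0.007, 0.114, -0.127, 0, 0, 0]

```text
t: 4.05
tool_pos: [0.4753, -0.1585, 0.3277]
tool_rot: [-3.131, -0.2, -0.005]
contact_force: [-3.7, 8.9, 9.2]
opening: 0.0111
grip_force: 29.5
```

Run:
```python
from h import *
s=S();print(s, ctrl.get_obs()["contact_force"])
print(np.arctan2(s[2]-161,s[1]+85)-.05,np.hypot(s[2]-161,s[1]+85))
```

```text
[-105.30395697  -39.41199453  273.71020937] [-3.74126868  8.93722625  9.15488499]
1.1364416343359072 121.58066268519458
```

Call:
apply_moves:
  rows: [0, 0.021, -0.007, 0, 0, 0, 0, 0.043, -0.012, 0, 0, 0, 0, 0.065, -0.014, 0, 0, 0, 0, 0.087, -0.014, 0, 0, 0, 0, 0.109, -0.011, 0, 0, 0, 0, 0.13, -0.006, 0, 0, 0, 0, 0.151, 0.002, 0, 0, 0, 0, 0.171, 0.012, 0, 0, 0, 0, 0.19, 0.024, 0, 0, 0, 0, 0.207, 0.038, 0, 0, 0, 0, 0.207, 0.038, 0, 0, 0]

```text
t: 5.15
tool_pos: [0.4914, -0.2848, 0.2996]
tool_rot: [3.133, 0.196, 0.004]
contact_force: [7.6, -2.8, 1.5]
opening: 0.0106
grip_force: 33.8
```

Run:
```python
from h import *
s=S();print(s, ctrl.get_obs()["contact_force"])
print(np.arctan2(s[2]-161,s[1]+85)-.05,np.hypot(s[2]-161,s[1]+85))
```

```text
[-105.22187371 -167.05846776  245.55148104] [ 7.62095298 -2.8065793   1.50440427]
2.2912324350109565 117.82421261042012
```

Call:
apply_moves:
  rows: [0, 0, 0, 0, 0, 0, 0, 0, 0, 0, 0, 0, 0, 0, 0, 0, 0, 0, 0, 0, 0, 0, 0, 0, 0, 0, -0.05, 0, 0, 0, 0, 0, -0.12, 0, 0, 0, 0, 0, -0.2, 0, 0, 0, 0, 0, -0.2, 0, 0, 0, 0, 0, -0.2, 0, 0, 0]
  grip: 0.5

```text
t: 6.05
tool_pos: [0.4907, -0.283, 0.4232]
tool_rot: [3.131, 0.198, 0.004]
contact_force: [-0.2, -0.1, -0.8]
opening: 0.0428
grip_force: 0.0
```

Run:
```python
from h import *
print(S(),ctrl.get_obs()["q"].round(2))
p,d=ctrl.get_image("scene");cv2.imwrite("pics/s2.png",cv2.resize(p[90:290,120:330],None,fx=2.8,fy=2.8))
print(row([118,-110,260]))
```

```text
[-105.72332208 -165.22573315  369.16414897] [-0.65 -0.13  1.6  -0.    1.67  0.79]
[ 3.737e-01 -9.130e-02  1.779e-01  1.000e-03  1.000e-04  3.000e-04]
```

View pics/s2.png

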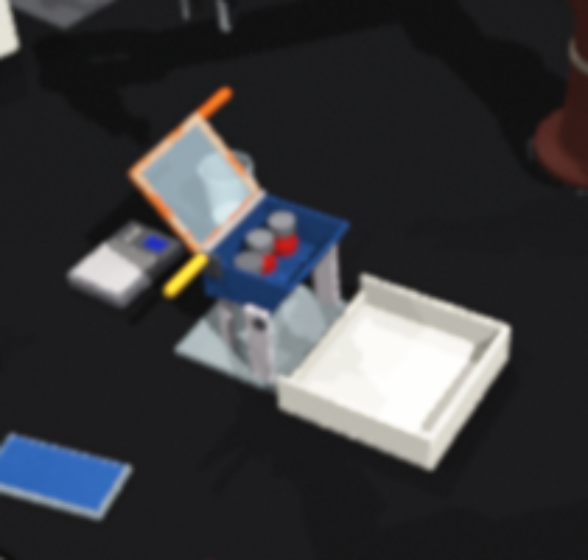

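The lid stands fully back on its stop, and the three jars are visible in the tub. Next I move over the peg.

Call:
apply_moves:
  rows: [0.38, -0.146, 0, 0, 0, 0, 0.38, -0.146, 0, 0, 0, 0, 0.38, -0.146, 0, 0, 0, 0, 0.38, -0.146, 0, 0, 0, 0, 0.38, -0.146, 0, 0, 0, 0, 0.38, -0.146, 0, 0, 0, 0, 0.38, -0.146, 0.173, 0, 0, 0, 0.38, -0.146, 0.173, 0, 0, 0, 0.38, -0.146, 0.173, 0, 0, 0, 0.38, -0.146, 0.173, 0, 0, 0]

```text
t: 7.1
tool_pos: [0.7043, -0.1674, 0.314]
tool_rot: [-3.135, -0.197, 0.009]
contact_force: [0.1, -0.7, 0.2]
opening: 0.0429
grip_force: 0.0
```

Run:
```python
from h import *
print(S())
o=ctrl.get_obs();p,d=ctrl.get_image("wrist");cv2.imwrite("pics/w2.png",p)
m=ctrl.camera_model("wrist");T=m["tool_from_camera"]
Rt=R.from_rotvec(o["tool_rot"])
for q in([137,-78,165],[122,-78,165],[70,-78,165]):
    x=np.linalg.inv(T)@np.r_[Rt.inv().apply(W(q)-o["tool_pos"]),1];x=m["mtx"]@x[:3];print((x[:2]/x[2]).round(1))
print(row([121,-78,165]))
```

```text
[120.29455162 -77.04165936 259.99060586]
[260.6 178.6]
[260.5 200.6]
[260.4 271.5]
[-0.0012  0.0003  0.1649  0.001   0.     -0.    ]
```

View pics/w2.png

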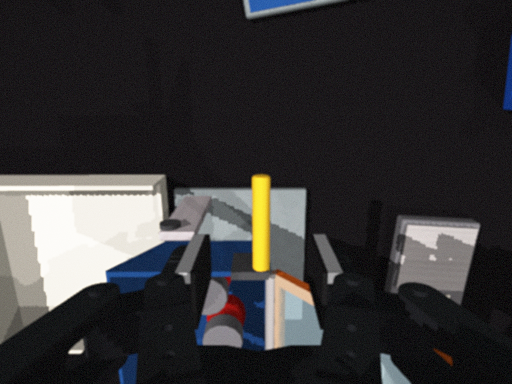

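The peg is at column 261 with its end at row 176, as predicted. I'll descend and pinch.

Call:
apply_moves:
  rows: [0, 0, 0.06, 0, 0, 0, 0, 0, 0.12, 0, 0, 0, 0, 0, 0.164, 0, 0, 0, 0, 0, 0.164, 0, 0, 0, 0, 0, 0.164, 0, 0, 0]

```text
t: 7.65
tool_pos: [0.707, -0.1682, 0.2225]
tool_rot: [3.132, 0.197, 0.007]
contact_force: [0.8, -0.7, 1.3]
opening: 0.0426
grip_force: 0.0
```

Call:
apply_moves:
  rows: [0, 0, 0, 0, 0, 0, 0, 0, 0, 0, 0, 0, 0, 0, 0, 0, 0, 0, 0, 0, 0, 0, 0, 0, 0, 0, 0, 0, 0, 0, 0, 0, 0, 0, 0, 0, 0, 0, 0, 0, 0, 0]
  grip: 0
  grip_force: 30

```text
t: 8.35
tool_pos: [0.7071, -0.1683, 0.2223]
tool_rot: [3.131, 0.198, 0.008]
contact_force: [0.3, -2.1, 6.4]
opening: 0.0107
grip_force: 29.3
```

Run:
```python
from h import *
s=S();print(s)
for a in np.linspace(0,1.8,21)[1:]:
    f=lambda a:98*np.array([-np.cos(.6556+a),np.sin(.6556+a)])
    q=f(a)-f(0);print(0,*np.round([-q[0]/600,-q[1]/600],3),'0 0 0',sep=', ')
```

```text
[123.47274386 -78.59428534 168.33213686]
0, -0.009, -0.011, 0 0 0
0, -0.02, -0.022, 0 0 0
0, -0.031, -0.031, 0 0 0
0, -0.043, -0.039, 0 0 0
0, -0.056, -0.046, 0 0 0
0, -0.07, -0.052, 0 0 0
0, -0.084, -0.057, 0 0 0
0, -0.098, -0.061, 0 0 0
0, -0.112, -0.063, 0 0 0
0, -0.127, -0.064, 0 0 0
0, -0.142, -0.063, 0 0 0
0, -0.156, -0.062, 0 0 0
0, -0.171, -0.058, 0 0 0
0, -0.185, -0.054, 0 0 0
0, -0.198, -0.049, 0 0 0
0, -0.211, -0.042, 0 0 0
0, -0.224, -0.034, 0 0 0
0, -0.235, -0.025, 0 0 0
0, -0.246, -0.015, 0 0 0
0, -0.256, -0.004, 0 0 0
```

Call:
apply_moves:
  rows: [0, -0.009, -0.011, 0, 0, 0, 0, -0.02, -0.022, 0, 0, 0, 0, -0.031, -0.031, 0, 0, 0, 0, -0.043, -0.039, 0, 0, 0, 0, -0.056, -0.046, 0, 0, 0, 0, -0.07, -0.052, 0, 0, 0, 0, -0.084, -0.057, 0, 0, 0, 0, -0.098, -0.061, 0, 0, 0, 0, -0.112, -0.063, 0, 0, 0, 0, -0.127, -0.064, 0, 0, 0]

```text
t: 9.35
tool_pos: [0.6976, -0.0952, 0.2633]
tool_rot: [3.125, 0.195, 0.011]
contact_force: [-0.2, -6.3, 8.7]
opening: 0.0107
grip_force: 30.8
```

Run:
```python
from h import *
s=S();print(s,np.hypot(s[1],s[2]-105), np.pi-np.arctan2(s[2]-105,s[1])-.6556)
```

```text
[123.3671946   -5.19557688 209.2877353 ] 104.41707596138046 0.8654178481660715
```

Call:
apply_moves:
  rows: [0, -0.007, 0.0, 0, 0, 0, 0, -0.015, 0.001, 0, 0, 0, 0, -0.022, 0.001, 0, 0, 0, 0, -0.029, 0.002, 0, 0, 0, 0, -0.037, 0.004, 0, 0, 0, 0, -0.044, 0.006, 0, 0, 0, 0, -0.051, 0.008, 0, 0, 0, 0, -0.058, 0.01, 0, 0, 0, 0, -0.065, 0.012, 0, 0, 0, 0, -0.071, 0.015, 0, 0, 0, 0, -0.078, 0.018, 0, 0, 0, 0, -0.084, 0.022, 0, 0, 0, 0, -0.091, 0.026, 0, 0, 0, 0, -0.097, 0.03, 0, 0, 0, 0, -0.103, 0.034, 0, 0, 0, 0, -0.108, 0.039, 0, 0, 0, 0, -0.114, 0.044, 0, 0, 0, 0, -0.119, 0.049, 0, 0, 0, 0, -0.124, 0.055, 0, 0, 0, 0, -0.129, 0.06, 0, 0, 0]

```text
t: 11.35
tool_pos: [0.6874, -0.0159, 0.2232]
tool_rot: [3.131, 0.198, 0.006]
contact_force: [0.6, -3.6, 4.7]
opening: 0.0106
grip_force: 33.9
```

Call:
apply_moves:
  rows: [0, 0, 0, 0, 0, 0, 0, 0, 0, 0, 0, 0, 0, 0, 0, 0, 0, 0, 0, 0, 0, 0, 0, 0, 0, 0, 0, 0, 0, 0, 0, 0, 0, 0, 0, 0, 0, 0, 0, 0, 0, 0, 0, 0, 0, 0, 0, 0, 0, 0, 0, 0, 0, 0, 0, 0, 0, 0, 0, 0, 0, 0, 0, 0, 0, 0, 0, 0, 0, 0, 0, 0]

```text
t: 12.55
tool_pos: [0.6874, -0.0153, 0.2224]
tool_rot: [3.133, 0.198, 0.006]
contact_force: [3.8, -0.8, 4.4]
opening: 0.0106
grip_force: 34.0
```

Run:
```python
from h import *
s=S();print(s,np.hypot(s[1],s[2]-105), np.pi-np.arctan2(s[2]-105,s[1])-.6556)
p,d=ctrl.get_image("scene");cv2.imwrite("pics/s3.png",cv2.resize(p[90:290,120:330],None,fx=2.8,fy=2.8))
```

```text
[123.03798237  75.74666652 168.41745297] 98.78932548775933 1.7889585541460995
```

View pics/s3.png

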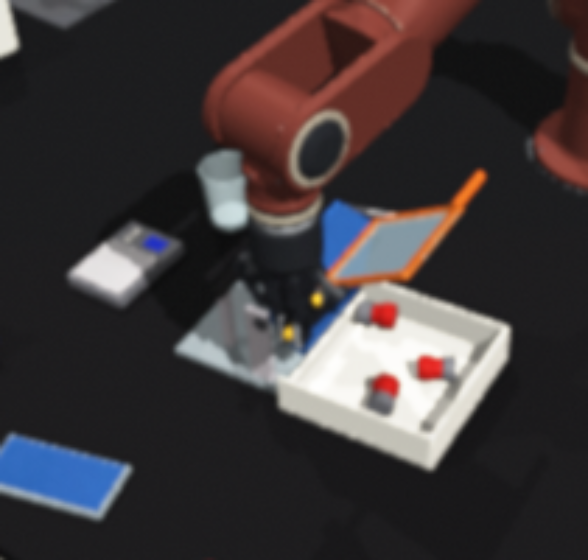

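All three jars lie in the tray and the lid is still back. I'll guide the tub back level.

Call:
apply_moves:
  rows: [0, 0.01, -0.011, 0, 0, 0, 0, 0.021, -0.021, 0, 0, 0, 0, 0.032, -0.03, 0, 0, 0, 0, 0.045, -0.038, 0, 0, 0, 0, 0.058, -0.045, 0, 0, 0, 0, 0.071, -0.05, 0, 0, 0, 0, 0.085, -0.054, 0, 0, 0, 0, 0.1, -0.058, 0, 0, 0, 0, 0.114, -0.059, 0, 0, 0, 0, 0.129, -0.06, 0, 0, 0, 0, 0.144, -0.059, 0, 0, 0, 0, 0.158, -0.057, 0, 0, 0, 0, 0.172, -0.053, 0, 0, 0, 0, 0.186, -0.048, 0, 0, 0, 0, 0.2, -0.042, 0, 0, 0, 0, 0.213, -0.035, 0, 0, 0, 0, 0.225, -0.027, 0, 0, 0, 0, 0.236, -0.018, 0, 0, 0, 0, 0.247, -0.007, 0, 0, 0, 0, 0.256, 0.004, 0, 0, 0]

```text
t: 14.6
tool_pos: [0.7059, -0.1674, 0.2175]
tool_rot: [-3.135, -0.198, -0.001]
contact_force: [6.3, 1.6, 1.4]
opening: 0.0111
grip_force: 36.2
```

Call:
apply_moves:
  rows: [0, 0, 0, 0, 0, 0, 0, 0, 0, 0, 0, 0, 0, 0, 0, 0, 0, 0, 0, 0, 0, 0, 0, 0, 0, 0, -0.05, 0, 0, 0, 0, 0, -0.12, 0, 0, 0, 0, 0, -0.2, 0, 0, 0, 0, 0, -0.25, 0, 0, 0, 0.1, 0, -0.25, 0, 0, 0, 0.1, 0, -0.25, 0, 0, 0, 0.1, 0, -0.25, 0, 0, 0, 0.1, 0, -0.25, 0, 0, 0, 0.1, 0, -0.25, 0, 0, 0, 0.1, 0, -0.25, 0, 0, 0, 0.1, 0, -0.25, 0, 0, 0, 0.1, 0, -0.25, 0, 0, 0, 0.1, 0, -0.25, 0, 0, 0, 0.1, 0, -0.25, 0, 0, 0]
  grip: 0.5

```text
t: 16.4
tool_pos: [0.7651, -0.1599, 0.369]
tool_rot: [3.134, 0.198, 0.0]
contact_force: [-0.1, -0.5, 1.2]
opening: 0.0427
grip_force: 0.0
```

Call:
apply_moves:
  rows: [0, 0, 0, 0, 0, 0, 0, 0, 0, 0, 0, 0, 0, 0, 0, 0, 0, 0, 0, 0, 0, 0, 0, 0, 0, 0, 0, 0, 0, 0, 0, 0, 0, 0, 0, 0, 0, 0, 0, 0, 0, 0, 0, 0, 0, 0, 0, 0, 0, 0, 0, 0, 0, 0, 0, 0, 0, 0, 0, 0, 0, 0, 0, 0, 0, 0, 0, 0, 0, 0, 0, 0, 0, 0, 0, 0, 0, 0, 0, 0, 0, 0, 0, 0, 0, 0, 0, 0, 0, 0, 0, 0, 0, 0, 0, 0]

```text
t: 18.0
tool_pos: [0.7652, -0.1598, 0.3689]
tool_rot: [3.134, 0.198, 0.0]
contact_force: [-0.0, 0.6, 0.4]
opening: 0.0428
grip_force: 0.0
```

Run:
```python
from h import *
p,d=ctrl.get_image("scene");cv2.imwrite("pics/s4.png",cv2.resize(p[90:290,120:330],None,fx=2.8,fy=2.8))
print(proj("scene",W([137,-78,165])),S(), ctrl.get_obs()["contact_force"])
```

```text
[180.12161687 193.87290219] [181.97128126 -77.32121531 314.92816279] [0.8378169  0.31740179 0.38866502]
```

View pics/s4.png

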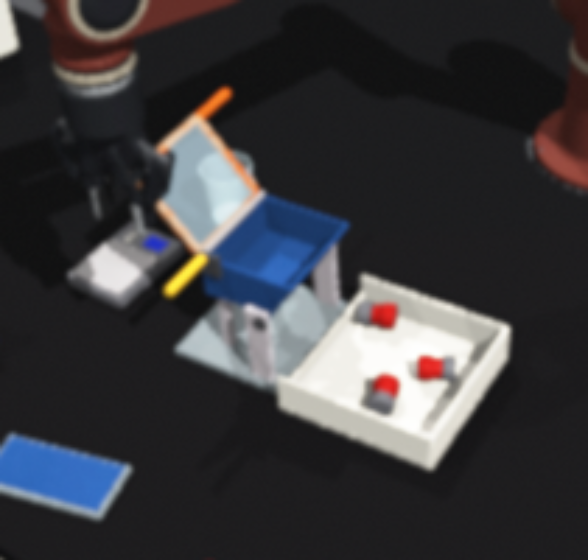

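The tub is level and empty, with the peg back at its start pixel. The lid is fully back, the jars lie still in the tray, and the arm is clear.

```bash
python3 -c "
from station import ctrl
print(ctrl.finish_job())"
```

```text
the job is handed in; nothing more can be done
None
```

I handed the job in at about 18 s: the last picture shows the lid fully back, all three jars lying in the white tray, the tub level again and the gripper clear of everything; the hand-in gave no verdict.

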